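# Fit the relay and hold the reader wand over it

### The job

Plug the relay fully home into the hole of its terminal base and let go of it. Then draw the reader wand out of its leaning holder, turn it upright with its tip straight down, and hold it still with the tip about 3 cm above the middle of the relay's top, touching neither relay nor base with it. Finish while still holding the wand there in the gripper, and leave the bearing ring, marker and spanner where they lie.

Things in the scene. Friction and masses are not known exactly. Their poses are not given: they have to be found in the camera images.
- relay: Loose plug-in relay, about 0.12 kg, grey block 30 (x) x 40 (y) x 44 mm high on a black plug foot 20 (x) x 30 (y) x 14 mm high; 58 mm high in all. It starts standing upright on its foot on the worktop. Origin: centre of the underside of the foot; z up. Either way round (half a turn about z) fits.
- relay_top (a point): Middle of the relay's top face (marked by a dark disc 15 mm across), 58 mm above the relay's origin.
- relay_base: Fixed grey terminal base screwed to the worktop: steel plate 60 (x) x 116 (y) x 4 mm, on it a block 46 x 56 mm whose top is 24 mm above the worktop, with lower terminal steps (15 mm high) at its two y ends. Origin: centre of its underside on the worktop; z up, y along its long side. It may stand turned by up to 0.5 rad either way about z.
- base_hole (a point): Middle of the mouth of the plug hole in the base, 24 mm above the worktop. The hole is 23 (x of the base) x 33 (y of the base) mm, chamfered 2 mm, 16 mm deep: 1.5 mm of play on each side of the relay's foot. When the relay is home its grey block rests on the top of the base and the relay's origin is 14 mm below this point.
- wand: Loose reader wand, about 0.11 kg: straight square bar 22 x 22 mm, 160 mm long, lower half grey, upper half (the handle) black, with a round black tip 16 mm across and 12 mm long. Origin: the end of the tip; z runs up the wand to the end of the handle. It starts in the holder, leaning 45 degrees, handle up and toward the holder's -x; the 75 mm at the tip are in the pocket, 85 mm stand out.
- wand_grip (a point): Point on the wand's axis in the handle, 120 mm from the tip, a good place to pinch it, across the wand's y (which is level, the same as the holder's y). The wand comes out of the pocket straight along its own z, without any catch.
- wand_holder: Fixed dark steel holder: foot 120 (x) x 80 (y) x 8 mm with a square pocket (inside 26 x 26 mm, walls 4 mm, 75 mm deep; 2 mm of play round the wand) leaning 45 degrees toward its own -x, roughly toward the robot. Origin: centre of its underside on the worktop; z up. It may stand turned by up to 0.4 rad either way about z.
- holder_mouth (a point): Middle of the pocket's mouth, 83 mm above the worktop and 18 mm toward -x from the holder's origin.
- ring_gear: Bystander, to be left alone: ball bearing ring, 54 mm across and 12 mm high, lying flat on the worktop. Origin: centre of its underside.
- marker: Bystander, to be left alone: black marker pen with a red cap, 135 x 13 x 15 mm, lying on the worktop. Origin: centre of its underside.
- spanner_13: Bystander, to be left alone: steel combination spanner, 178 x 27 x 9 mm, lying on the worktop. Origin: centre of its underside.
Things that resemble listed ones, but are neither listed nor needed, are in the scene too. What is shaped like the relay but turquoise is not meant.

How it is judged:
On the way, in this order (a step that is already met when the one before it is completed fails the run):
1. the relay is plugged fully home in the base and let go (z of relay in the frame of base_hole below -0.012 m and horizontal distance between relay and base_hole below 0.004 m and angle between the z axis of relay and the z axis of relay_base, either way round below 0.06 rad and contact force between the fingers and relay below 0.1 N), for 0.2 s.
2. the wand is drawn out of the holder, in the gripper (z of wand in the frame of wand_holder above 0.1 m and contact force between the fingers and wand above 1 N), for 0.2 s.
At the end, for the whole second after the job is handed in: The relay is home in the base (origin at least 12 mm below the hole's mouth, within 4 mm of its middle, upright within 0.06 rad) and not touched; the gripper holds the wand still, tip down, within 0.17 rad of upright, the tip 14 to 50 mm above the relay's top and within 15 mm sideways of its middle (all of step 1 and horizontal distance between wand and relay_top below 0.015 m and z of wand in the frame of relay_top between 0.014 and 0.05 m and angle between wand's own z axis and vertical below 0.17 rad and contact force between the fingers and wand above 1 N and linear speed of wand below 0.02 m/s and contact force between wand and relay below 0.1 N); the arm keeps its last pose, push and grip.
It fails at once if the wand touches the relay or its base (contact force between wand and relay above 0.5 N or contact force between wand and relay_base above 0.5 N).
It fails at once if the ring_gear is moved by more than 30 mm (distance of ring_gear from where it was at the start of the episode above 0.03 m).
It fails at once if the marker is moved by more than 30 mm (distance of marker from where it was at the start of the episode above 0.03 m).
It fails at once if the spanner_13 is moved by more than 30 mm (distance of spanner_13 from where it was at the start of the episode above 0.03 m).
It also fails if it takes over 58 s, if anything falls off the work surface, if the arm or the gripper's body presses on something with over 40 N, if the wrist force passes 120 N, or if a joint passes its speed limit or range.

### The arm

A 7-joint arm with a two-finger parallel gripper is mounted at the origin on a cart in front of the work surface, level with it; the furniture and walls round the work are solid. World frame = base frame: x ahead of the robot, y to its left, z up, the work surface at z = 0. Lengths are in m, angles in rad, forces in N, time in s.
With the tool pointing down it reaches from about 0.375 to 0.925 m from the base axis. Payload 3.1 kg.
Tool frame: the origin (TCP) lies midway between the tips of the shut fingers; the grasp point (between the pads) lies 19 mm behind it (bot.grip_point_offset is the distance from the TCP to the grasp point, in m); z points along the fingers, y is the line along which they close (so a half turn about z gives the same grasp; the last joint's range is limited). The gripper opens to 85 mm and grips with 20 to 120 N. Pads are 22 mm wide; open, the fingers measure 114 mm over their backs; the gripper's body (76 mm by 85 mm) begins 54 mm behind the grasp point. The pads swing forward as they close: fully open they stand 13 mm farther back than shut.
Start: joints at [-1.225, 0.383, 0.044, 1.598, -0.018, 1.161, -0.05], TCP at [0.279, 0.587, 0.231] pointing down, gripper open.
Joint ranges: [-2.61, 2.61], [-0.41, 2.15], [-1.48, 1.57], [0, 2.5], [-1.57, 4.71], [0.05, 1.97], [-2.85, 2.85]. Speed limits (rad/s): [2.79, 2.79, 3.14, 3.14, 3.14, 3.14, 3.14].

### API

Orientations are given as a unit quaternion [x, y, z, w].
In Python, from bench import bot gives the robot as it stands.
- The arm moves only by the tool servo_tool, never from a script. Its argument "series" is a list of rows, each an object of numbers: "x", "y", "z": the shift along the tool's x, y, z in cm; "rx", "ry", "rz": the turn, a rotation vector about the tool's x, y, z in rad. A call has 1 to 12 rows; each row shifts and turns the commanded pose from where the row before left it, along the tool's axes as they then stand; what a row does not reach is not made up. A row lasts 1/8 s, in which the tool goes at most 62.5 mm and 10.7 degrees, less where a joint would pass 70% of its speed; a pose out of reach is approached as far as the arm can. A call is refused whole if a number of a shift passes 6.25 or a number of a turn 0.188, either way. A call with a gripper value outside its range is refused whole. "hand" is the finger opening in cm, from 0 to 8.54, set as the call begins (left out, the last holds). The fingers move at their own pace and stop on an object; "force" is the grip in N (left out, the last holds). Time passes only in rows, so rows that do not move let the fingers close. It gives the time, the measured TCP pose, the force, the opening and the grip force at its end, in the units of the state.
- bot.get_state(): the state, without advancing time (a new reading comes with each control period).
- bot.read_camera(name): name is "side" or "top"; returns the picture (480x640x3 uint8, red, green, blue); there is no depth.
- bot.calibration(name): a dict with "camera_matrix" (3x3 intrinsics, pixels), "k1" (the pictures are not rectified: a ray, as slopes to the right and down, at radius r is drawn at 1 + k1 r^2 times it, then the intrinsics apply), "world_from_camera" (4x4, takes a point from camera to world coordinates). Camera axes: x right, y up, looking along -z (the intrinsics and any distortion apply to the point x, -y, -z); pixel columns grow to the right and rows downward; lengths in m; the calibration is good to about 2 mm. A picture is of the moment at which its call begins. calibration takes no time and is no camera call.
- bot.finish_job(): hands the job in; it is judged then, once.
Trained networks look in the newest picture that a camera, given by its name, has taken for a name from the list of things; names that differ only in an ending like _2 or _b are one class to them, and where a whole thing is asked for, a point or a joint stands for the part that bears it (a point fixed in the world has none). Each returns a list of dicts, best first, with "score" (0 to 1); they miss things now and then, are a little off and sometimes report something else, mostly with a low value. They report only what shows in the picture. A call takes as long as a camera call. They do not tell look-alikes from the thing itself.
- bot.masks_of(camera, thing): "pixels" (480x640 bool, what is visible of it) and "pixel" ([row, column] in pixels, amid what is visible of it).
- bot.landmark_of(camera, thing): "pixel" ([row, column] in pixels: a listed point, or the origin of a listed thing).
The state is a dict: "time_s": time; "qpos": joint angles; "qvel": joint speeds; "tau": joint torques, N m; "tool_pos": TCP position; "eef_rot": TCP orientation; "contact_force": force on the tool from outside, world axes, zero at the start; "ft_torque": the same for the moment, N m; "grip_width": finger opening in m; "grasp_force": force on a finger pad.
Only numpy, scipy, OpenCV 4.12 (cv2) and the standard library are available. Lean on these libraries where they do the work, as an engineer would, in place of code of your own. Each camera call takes 0.05 s, during which the arm holds its last target. There are 200 camera calls.

## Working session

There is one attempt and no reset: what is moved stays moved. The work goes in short steps, Python scripts to look and compute and a tool call to move; the robot and the scene stay as the last step left them, time stands still between calls to the robot, and variables do not carry over. Pictures are saved under pics/ and viewed, at most 10 in all, crops included, and the job is handed in when it is done.

Besides the shell and the picture viewer there is one more tool, called by a JSON object that holds its "api" and its "payload". servo_tool: Moves the arm, as the interface text tells. Its arguments: {"type":"object","properties":{"series":{"type":"array","items":{"type":"object","properties":{"x":{"type":"number"},"y":{"type":"number"},"z":{"type":"number"},"rx":{"type":"number"},"ry":{"type":"number"},"rz":{"type":"number"}}}},"hand":{"type":"number"},"force":{"type":"number"}},"required":["series"]}

```bash
mkdir -p pics; cat > h.py <<'E'
import numpy as np, cv2
from bench import bot
from scipy.spatial.transform import Rotation as R
def ray(cam,px):
    c=bot.calibration(cam);K=np.array(c["camera_matrix"]);T=np.array(c["world_from_camera"])
    d=np.array([(px[1]-K[0,2])/K[0,0],(px[0]-K[1,2])/K[1,1]]);s=d.copy()
    for _ in range(20): s=d/(1+c["k1"]*(s@s))
    return T[:3,3],T[:3,:3]@np.array([s[0],-s[1],-1])
def onz(cam,px,z):
    o,v=ray(cam,px);return o+v*(z-o[2])/v[2]
def proj(cam,P):
    c=bot.calibration(cam);K=np.array(c["camera_matrix"]);T=np.array(c["world_from_camera"])
    p=T[:3,:3].T@(np.array(P)-T[:3,3]);s=np.array([p[0],-p[1]])/-p[2];s=s*(1+c["k1"]*(s@s))
    return np.array([K[1,1]*s[1]+K[1,2],K[0,0]*s[0]+K[0,2]])
def tri(a,b):
    (o1,d1),(o2,d2)=a,b;s=np.linalg.lstsq(np.c_[d1,-d2],o2-o1,rcond=None)[0]
    p,q=o1+d1*s[0],o2+d2*s[1];return (p+q)/2,np.linalg.norm(p-q)
def snap(cam,f):
    i=bot.read_camera(cam);cv2.imwrite("pics/"+f,cv2.cvtColor(i,cv2.COLOR_RGB2BGR));return i
E
cat > a.py <<'E'
from h import *
for c in("top","side"):
    snap(c,c+"0.png"); print(c,np.round(np.array(bot.calibration(c)["world_from_camera"])[:3],3).tolist(),bot.calibration(c)["k1"],bot.calibration(c)["camera_matrix"])
    for t in("relay","relay_top","base_hole","relay_base","wand","wand_grip","holder_mouth","wand_holder","ring_gear","marker","spanner_13"):
        print(c,t,[(np.round(d["pixel"],1).tolist(),round(d["score"],2)) for d in bot.landmark_of(c,t)])
s=bot.get_state();print(s)
E
python3 a.py
```

```text
top [[0.018, 0.997, -0.074, 0.419], [-1.0, 0.018, 0.006, 0.001], [0.008, 0.074, 0.997, 1.297]] 0.06828089438573769 [[615.61683916   0.         325.73016761]
 [  0.         615.61683916 241.93030357]
 [  0.           0.           1.        ]]
top relay [([296.0, 454.4], 0.89), ([296.8, 413.6], 0.8), ([185.5, 243.9], 0.78)]
top relay_top [([300.1, 419.3], 0.91), ([298.8, 462.7], 0.66), ([181.1, 238.3], 0.61)]
top base_hole [([230.3, 239.8], 0.66), ([169.7, 320.2], 0.54)]
top relay_base [([234.4, 236.5], 0.8), ([299.1, 415.5], 0.72)]
top wand [([171.0, 318.8], 0.17)]
top wand_grip [([277.2, 319.6], 0.98)]
top holder_mouth [([265.7, 322.4], 0.62)]
top wand_holder [([257.0, 327.8], 0.57), ([277.8, 320.6], 0.55)]
top ring_gear [([315.9, 268.7], 0.9)]
top marker [([306.0, 212.5], 0.73)]
top spanner_13 [([171.0, 318.7], 0.96)]
side [[0.104, -0.592, 0.799, 1.354], [0.995, 0.071, -0.077, -0.098], [-0.011, 0.803, 0.596, 0.719]] -0.049790948259708596 [[546.84011079   0.         320.07703282]
 [  0.         546.84011079 237.99840138]
 [  0.           0.           1.        ]]
side relay [([311.0,
[... 498 characters left out ...]
2, 'qpos': array([-1.22482911,  0.3829089 ,  0.0439175 ,  1.59792179, -0.01791962,
        1.16124118, -0.04991881]), 'qvel': array([-0.00142448,  0.00109654,  0.00135309,  0.00162811, -0.0015965 ,
        0.00188067,  0.00016746]), 'tau': array([ 3.24778639e-04, -4.33460534e+01,  1.02280721e+00, -2.49916971e+01,
        1.04230607e-02,  2.18862384e-03, -1.32202366e-06]), 'tool_pos': array([0.27905034, 0.5870273 , 0.23125358]), 'eef_rot': array([ 2.20066088e-01,  9.75484964e-01, -3.98335929e-05, -2.36349316e-05]), 'contact_force': array([ 0.07930124,  0.38250628, -0.15026584]), 'ft_torque': array([ 0.0457246 , -0.01178635,  0.05349443]), 'grasp_force': 0.0, 'grip_width': 0.08523575571183276}
```

View pics/top0.png

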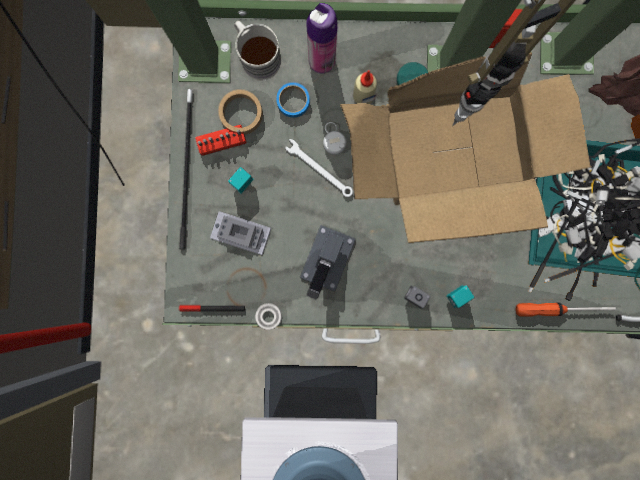

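View pics/side0.png

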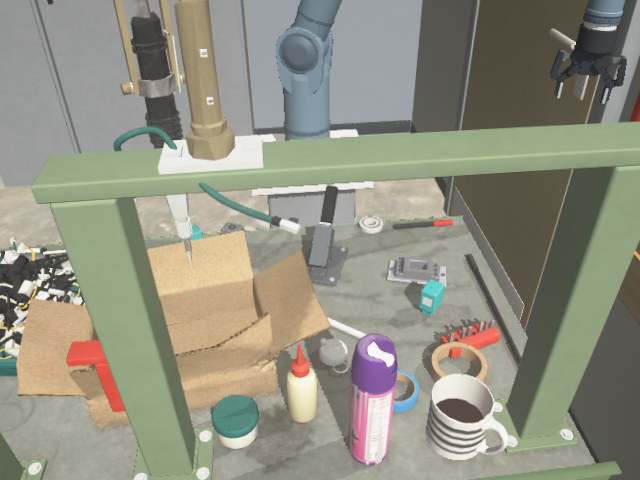

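The top picture shows three relay-shaped things: a grey one with a dark disc at (297,418), and turquoise ones at (296,460) and (180,240). The grey one fits the description. The base is at (233,240) and the holder with the wand at (262,325). I'll confirm the grey relay in one enlarged crop and measure the masks.

```bash
cat > b.py <<'E'
from h import *
i=cv2.imread("pics/top0.png")
def cr(r,c,h=30,w=40): return cv2.resize(i[r-h:r+h,c-w:c+w],(400,300),interpolation=cv2.INTER_CUBIC)
j=cv2.imread("pics/side0.png")
cv2.imwrite("pics/crop.png",np.vstack([np.hstack([cr(297,418),cr(233,240)]),np.hstack([cr(262,325,45,60),cv2.resize(j[200:275,180:280],(400,300),interpolation=cv2.INTER_CUBIC)])]))
for c in("top","side"):
  for t,z in(("relay",.058),("relay_top",.058),("relay_base",.015),("wand_holder",.0),("wand",.15)):
    for d in bot.masks_of(c,t):
        m=d["pixels"];p=np.argwhere(m)
        W=np.array([onz(c,q,z)[:2] for q in p])
        (cx,cy),sz,a=cv2.minAreaRect((W*1000).astype(np.float32))
        print(c,t,round(d["score"],2),np.round(p.mean(0),1),len(p),"world",np.round(W.mean(0),4),"rect",np.round([cx,cy,*sz,a],1))
for t,z in(("base_hole",.024),("relay_top",.058),("holder_mouth",.083)):
  for d in bot.landmark_of("top",t): print(t,np.round(onz("top",d["pixel"],z),4),d["score"])
E
python3 b.py
```

```text
top relay 0.86 [179.3 240.3] 338 world [0.6358 0.1687] rect [635.9 168.9  36.1  40.   46.8]
top relay 0.56 [296.5 460.4] 381 world [ 0.4071 -0.2781] rect [ 406.9 -278.1   34.5   45.8   34.1]
top relay 0.55 [297.  416.6] 345 world [ 0.4043 -0.1908] rect [ 404.5 -190.6   44.1   32.1   60.8]
top relay_top 0.84 [296.8 416.4] 324 world [ 0.4046 -0.1903] rect [ 404.7 -189.9   43.    31.2   57.3]
top relay_top 0.78 [179.9 240.4] 360 world [0.6346 0.1685] rect [634.8 167.9  38.9  40.3  46.8]
top relay_top 0.74 [296.3 460.3] 372 world [ 0.4073 -0.2779] rect [ 407.1 -277.6   34.3   45.2   33.9]
top relay_base 0.57 [232.3 240. ] 1583 world [0.5317 0.1722] rect [531.3 172.4 114.9  61.8  73.4]
top wand_holder 0.8 [254.6 328.3] 1761 world [ 0.4892 -0.0131] rect [484.  -10.8  79.2 119.3  69.6]
top wand 0.56 [277.9 318.6] 507 world [0.4375 0.0058] rect [437.4   5.7  24.   76.3  68.2]
side relay 0.91 [296.5 430.6] 661 world [0.6626 0.1645] rect [662.9 164.7  39.9  95.2  63.6]
side relay 0.66 [233.2 196.5] 106 world [ 0.4196 -0.2641] rect [ 417.6 -263.2   43.8   20.4    3.9]
side relay 0.46 [228.2 231
[... 296 characters left out ...]
33.2 195.8] 125 world [ 0.4194 -0.2655] rect [ 416.7 -274.3   48.7   41.     7.1]
side relay_base 0.76 [270.2 416.4] 1262 world [0.5388 0.1736] rect [534.8 175.4 111.9  84.   74. ]
side relay_base 0.59 [228.1 232.4] 245 world [ 0.3489 -0.1965] rect [ 345.2 -194.8   53.5   50.    88.9]Traceback (most recent call last):
  File "b.py", line 10, in <module>
    W=np.array([onz(c,q,z)[:2] for q in p])
                ~~~^^^^^^^
  File "h.py", line 10, in onz
    o,v=ray(cam,px);return o+v*(z-o[2])/v[2]
        ~~~^^^^^^^^
  File "h.py", line 5, in ray
    c=bot.calibration(cam);K=np.array(c["camera_matrix"]);T=np.array(c["world_from_camera"])
ValueError: time passes only in moves, steps and waits
```

View pics/crop.png

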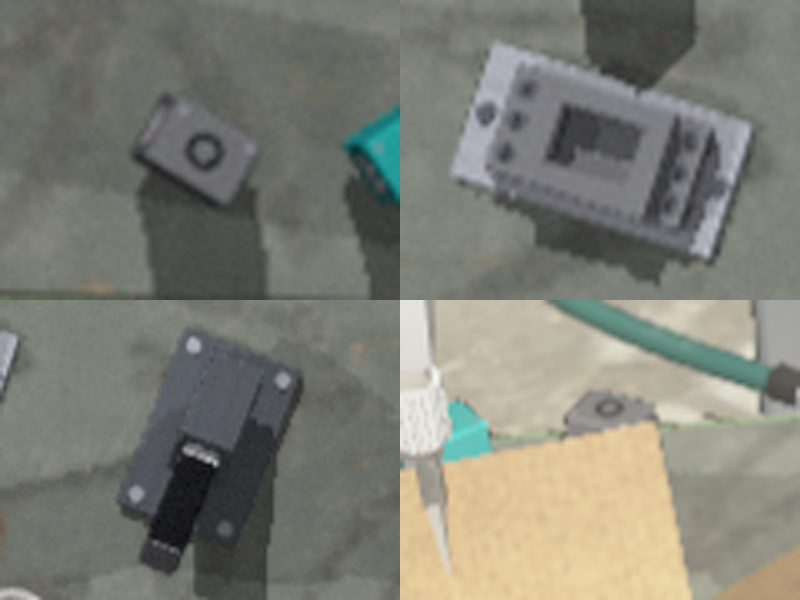

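The crop confirms the plain grey block with the dark disc at (297,418.5) as the relay; its neighbours are turquoise. The base hole is near (232.5,240), and the base is turned about -17°. I'll refine the poses by fitting model edges to the image gradients.

```bash
cat > f.py <<'E'
from h import *
import h
from scipy.optimize import minimize
import functools
h.bot_cal={c:bot.calibration(c) for c in("top","side")}
class B:  # cached calibration
    calibration=staticmethod(lambda c:h.bot_cal[c])
h.bot=B
def rect(a,b,z,cx=0,cy=0):
    p=np.array([[-a,-b],[a,-b],[a,b],[-a,b]])/2+[cx,cy];p=np.c_[p,np.full(4,z)]
    return [(p[k],p[(k+1)%4]) for k in range(4)]
def fit(img,cam,segs,x0,spread=(.006,.006,.1)):
    g=cv2.GaussianBlur(cv2.cvtColor(img,cv2.COLOR_RGB2GRAY).astype(np.float32),(0,0),.8)
    gx,gy=cv2.Sobel(g,cv2.CV_32F,1,0)/8,cv2.Sobel(g,cv2.CV_32F,0,1)/8
    def cost(x):
        c,s=np.cos(x[2]),np.sin(x[2]);M=np.array([[c,-s,0],[s,c,0],[0,0,1]]);t=np.array([x[0],x[1],0]);tot=0
        for a,b in segs:
            A,Bp=proj(cam,M@a+t),proj(cam,M@b+t);n=int(np.hypot(*(Bp-A))*2)+2
            P=A+(Bp-A)*np.linspace(.05,.95,n)[:,None];d=(Bp-A)/np.hypot(*(Bp-A))
            X,Y=P[:,1].astype(np.float32)[None],P[:,0].astype(np.float32)[None]
            v=cv2.remap(gx,X,Y,cv2.INTER_CUBIC)*d[0]-cv2.remap(gy,X,Y,cv2.INTER_CUBIC)*d[1]
            tot+=abs(v.mean())*np.hypot(*(Bp-A))
        return -tot
    best=None;rng=np.random.default_rng(0)
    for k in range(25):
        r=minimize(cost,np.array(x0)+rng.uniform(-1,1,3)*spread*(k>0),method="Nelder-Mead",options=dict(initial_simplex=None,xatol=1e-5,fatol=1e-3))
        if best is None or r.fun<best.fun: best=r
    return best.x,best.fun
relay=rect(.03,.04,.058)
base=rect(.06,.116,.004)+rect(.046,.056,.024)+rect(.023,.033,.024)
holder=rect(.12,.08,.008)
E
cat > c.py <<'E'
from f import *
i=cv2.cvtColor(cv2.imread("pics/top0.png"),cv2.COLOR_BGR2RGB)
print("relay",fit(i,"top",relay,[.4043,-.1905,-.54]))
for s in (base,rect(.06,.116,.004),rect(.046,.056,.024)+rect(.023,.033,.024),rect(.025,.035,.024)): print("base",fit(i,"top",s,[.531,.1722,-.29]))
print("holder",fit(i,"top",holder,[.484,-.011,-.36]))
E
python3 c.py
python3 - <<'E'
from f import *
print(onz("top",(296.5,418.5),.058))
E
```

```text
relay (array([ 0.40662024, -0.19318592, -0.5421008 ]), np.float64(-681.0848770892704))
base (array([ 0.53258486,  0.17453205, -0.2978124 ]), np.float64(-4835.282607454037))
base (array([ 0.53252412,  0.17439709, -0.29775604]), np.float64(-3050.357773861837))
base (array([ 0.53275448,  0.17480035, -0.29478329]), np.float64(-1797.8470096471199))
base (array([ 0.53302485,  0.17437229, -0.28090111]), np.float64(-946.166993115989))
holder (array([ 0.45577464, -0.01339652, -0.09540433]), np.float64(-1448.4828757787527))
[ 0.40535839 -0.19454594  0.058     ]
```

```bash
cat > plan.py <<'E'
import numpy as np, json
from bench import bot
from scipy.spatial.transform import Rotation as R, Slerp
def down(a): # tool z down, tool y at world angle a
    y=np.array([np.cos(a),np.sin(a),0]);z=np.array([0,0,-1.]);return R.from_matrix(np.c_[np.cross(y,z),y,z])
def cur(): s=bot.get_state();return np.array(s["tool_pos"]),R.from_quat(s["eef_rot"]),s
def rows(wps,start=None):
    p,q=(start or cur()[:2]);out=[]
    for P,Q in wps:
        P=np.array(P,float);v=q.inv().apply(P-p);rv=(q.inv()*Q).as_rotvec()
        n=int(np.ceil(max(abs(v).max()/.055,np.linalg.norm(v)/.06,np.linalg.norm(rv)/.18,1)))
        p0,q0=p,q
        for k in range(1,n+1):
            tp=p0+(P-p0)*k/n;tq=q0*R.from_rotvec(rv*k/n)
            d=np.round(q.inv().apply(tp-p)*100,2);r=np.round((q.inv()*tq).as_rotvec(),3)
            p=p+q.apply(d/100);q=q*R.from_rotvec(r)
            out.append({a:float(b) for a,b in zip(("x","y","z","rx","ry","rz"),[*d,*r]) if b})
    for i in range(0,len(out),12): print(json.dumps(out[i:i+12]))
    return p,q
E
python3 - <<'E'
from plan import *
a=np.radians(58.94)
rows([([.50,.22,.2],down(a)),([.4063,-.1935,.15],down(a)),([.4063,-.1935,.022],down(a))])
E
```

```text
[{"x": -4.46, "y": -2.96, "z": 0.39, "rz": 0.012}, {"x": -4.5, "y": -2.9, "z": 0.39, "rz": 0.013}, {"x": -4.54, "y": -2.85, "z": 0.39, "rz": 0.012}, {"x": -4.57, "y": -2.79, "z": 0.39, "rz": 0.012}, {"x": -4.6, "y": -2.73, "z": 0.4, "rz": 0.012}, {"x": -4.64, "y": -2.68, "z": 0.39, "rz": 0.013}, {"x": -4.67, "y": -2.62, "z": 0.39, "rz": 0.012}, {"x": -4.7, "y": -2.57, "z": 0.39, "rz": 0.012}, {"x": -1.66, "y": -5.03, "z": 0.63}, {"x": -1.66, "y": -5.03, "z": 0.62}, {"x": -1.66, "y": -5.04, "z": 0.63}, {"x": -1.67, "y": -5.03, "z": 0.62}]
[{"x": -1.66, "y": -5.03, "z": 0.63}, {"x": -1.66, "y": -5.03, "z": 0.62}, {"x": -1.66, "y": -5.04, "z": 0.63}, {"x": -1.66, "y": -5.03, "z": 0.62}, {"z": 4.27}, {"z": 4.26}, {"z": 4.27}]
```

{"api": "servo_tool", "payload": {"series": [{"x":-4.46,"y":-2.96,"rz":0.012},{"x":-4.5,"y":-2.9,"rz":0.013},{"x":-4.54,"y":-2.85,"rz":0.012},{"x":-4.57,"y":-2.79,"rz":0.012},{"x":-4.6,"y":-2.73,"rz":0.012},{"x":-4.64,"y":-2.68,"rz":0.013},{"x":-4.67,"y":-2.62,"rz":0.012},{"x":-4.7,"y":-2.57,"rz":0.012},{"x":-1.66,"y":-5.03},{"x":-1.66,"y":-5.03},{"x":-1.66,"y":-5.04},{"x":-1.66,"y":-5.03}], "hand": 6.5}}

```text
validation failed for argument at $.se...
```

{"api": "servo_tool", "payload": {"series": [{"x":-1.66,"y":-5.03},{"x":-1.66,"y":-5.03,"z":1},{"x":-1.66,"y":-5.04,"z":2},{"x":-1.66,"y":-5.03,"z":2},{},{}]}}

```text
validation failed for argument at $.se...
```

```bash
python3 - <<'E'
from plan import *
p,q,s=cur();a=np.radians(58.94);print(p,s["qpos"],s["contact_force"],(q.inv()*down(a)).as_rotvec())
rows([([.4063,-.1935,.022],down(a))])
E
```

```text
[0.27907832 0.58702698 0.23127694] [-1.22479354  0.38289809  0.04390203  1.59788606 -0.01787574  1.16126613
 -0.04990048] [ 0.25659369  0.0811654  -0.5065275 ] [-6.49131023e-05  7.21731497e-06  9.83500136e-02]
[{"x": -3.21, "y": -4.64, "z": 1.5, "rz": 0.007}, {"x": -3.25, "y": -4.63, "z": 1.49, "rz": 0.007}, {"x": -3.28, "y": -4.6, "z": 1.5, "rz": 0.007}, {"x": -3.31, "y": -4.57, "z": 1.49, "rz": 0.007}, {"x": -3.34, "y": -4.56, "z": 1.5, "rz": 0.007}, {"x": -3.38, "y": -4.53, "z": 1.49, "rz": 0.007}, {"x": -3.41, "y": -4.5, "z": 1.5, "rz": 0.007}, {"x": -3.43, "y": -4.48, "z": 1.49, "rz": 0.007}, {"x": -3.47, "y": -4.46, "z": 1.5, "rz": 0.007}, {"x": -3.5, "y": -4.44, "z": 1.49, "rz": 0.007}, {"x": -3.53, "y": -4.4, "z": 1.5, "rz": 0.007}, {"x": -3.57, "y": -4.39, "z": 1.49, "rz": 0.007}]
[{"x": -3.59, "y": -4.36, "z": 1.5, "rz": 0.007}, {"x": -3.62, "y": -4.33, "z": 1.49, "rz": 0.007}]
```

{"api": "servo_tool", "payload": {"series": [{"x":-4.5,"y":-2.9,"z":0,"rx":0,"ry":0,"rz":0.012}], "hand": 6.5}}

```text
time_s: 1.72
tool_pos: [0.3024, 0.5457, 0.2312]
eef_rot: [0.221, 0.975, 0.001, -0.002]
contact_force: [-0.1, -0.6, -0.3]
grip_width: 0.0702
grasp_force: 0.0
```

```bash
sed -i 's/ if b})/})/' plan.py; python3 - <<'E'
from plan import *
p,q,s=cur();a=np.radians(58.94);p=np.array([.3073,.5392,.2312])
rows([([.50,.22,.231],down(a)),([.4063,-.1935,.15],down(a))],(p,R.from_quat([.2262,.9741,0,0])))
E
```

```text
[{"x": -4.48, "y": -2.88, "z": 0.0, "rx": 0.0, "ry": 0.0, "rz": 0.012}, {"x": -4.52, "y": -2.83, "z": 0.01, "rx": 0.0, "ry": 0.0, "rz": 0.013}, {"x": -4.55, "y": -2.76, "z": -0.0, "rx": 0.0, "ry": 0.0, "rz": 0.012}, {"x": -4.58, "y": -2.72, "z": 0.0, "rx": 0.0, "ry": 0.0, "rz": 0.012}, {"x": -4.62, "y": -2.65, "z": 0.0, "rx": 0.0, "ry": 0.0, "rz": 0.012}, {"x": -4.64, "y": -2.61, "z": 0.01, "rx": 0.0, "ry": 0.0, "rz": 0.013}, {"x": -4.69, "y": -2.54, "z": 0.0, "rx": 0.0, "ry": 0.0, "rz": 0.012}, {"x": -1.66, "y": -5.03, "z": 1.01, "rx": 0.0, "ry": 0.0, "rz": -0.0}, {"x": -1.67, "y": -5.03, "z": 1.02, "rx": 0.0, "ry": 0.0, "rz": -0.0}, {"x": -1.66, "y": -5.03, "z": 1.01, "rx": 0.0, "ry": 0.0, "rz": -0.0}, {"x": -1.67, "y": -5.03, "z": 1.01, "rx": 0.0, "ry": 0.0, "rz": -0.0}, {"x": -1.66, "y": -5.04, "z": 1.01, "rx": 0.0, "ry": 0.0, "rz": -0.0}]
[{"x": -1.66, "y": -5.03, "z": 1.01, "rx": 0.0, "ry": 0.0, "rz": -0.0}, {"x": -1.67, "y": -5.03, "z": 1.02, "rx": 0.0, "ry": 0.0, "rz": -0.0}, {"x": -1.66, "y": -5.03, "z": 1.01, "rx": 0.0, "ry": 0.0, "rz": -0.0}]
```

{"api": "servo_tool", "payload": {"series": [{"x":-4.5,"y":-2.9,"z":0,"rx":0,"ry":0,"rz":0.012},{"x":-4.5,"y":-2.8,"z":0,"rx":0,"ry":0,"rz":0.013},{"x":-4.5,"y":-2.8,"z":0,"rx":0,"ry":0,"rz":0.012},{"x":-4.6,"y":-2.7,"z":0,"rx":0,"ry":0,"rz":0.012},{"x":-4.6,"y":-2.7,"z":0,"rx":0,"ry":0,"rz":0.012},{"x":-4.6,"y":-2.6,"z":0,"rx":0,"ry":0,"rz":0.013},{"x":-4.7,"y":-2.5,"z":0,"rx":0,"ry":0,"rz":0.012},{"x":-1.7,"y":-5,"z":0,"rx":0,"ry":0,"rz":0},{"x":-1.7,"y":-5,"z":0,"rx":0,"ry":0,"rz":0},{"x":-1.7,"y":-5,"z":0,"rx":0,"ry":0,"rz":0},{"x":-1.7,"y":-5,"z":1,"rx":0,"ry":0,"rz":0},{"x":-1.7,"y":-5,"z":1,"rx":0,"ry":0,"rz":0}], "hand": 6.5}}

```text
time_s: 3.22
tool_pos: [0.4432, -0.037, 0.2116]
eef_rot: [0.268, 0.964, 0.001, 0.001]
contact_force: [0.5, -0.6, -0.1]
grip_width: 0.0649
grasp_force: 0.0
```

{"api": "servo_tool", "payload": {"series": [{"x":-1.7,"y":-5,"z":2,"rx":0,"ry":0,"rz":0},{"x":-1.7,"y":-5,"z":2,"rx":0,"ry":0,"rz":0},{"x":-1.7,"y":-5,"z":2,"rx":0,"ry":0,"rz":0},{"x":0,"y":0,"z":0,"rx":0,"ry":0,"rz":0},{"x":0,"y":0,"z":0,"rx":0,"ry":0,"rz":0}]}}

```text
time_s: 3.85
tool_pos: [0.41, -0.1899, 0.1514]
eef_rot: [0.268, 0.963, 0.0, 0.0]
contact_force: [-0.1, 0.2, -0.5]
grip_width: 0.0652
grasp_force: 0.0
```

```bash
python3 - <<'E'
from plan import *
p,q,s=cur();a=np.radians(58.94);print(s["time_s"],p,s["qpos"],s["contact_force"])
rows([([.4063,-.1935,.075],down(a)),([.4063,-.1935,.022],down(a))])
E
```

```text
3.85 [ 0.40997359 -0.1898919   0.15144215] [-0.28959885  0.10913904  0.67152005  2.15873314 -0.08729948  0.89896604
  1.4620287 ] [-0.11164968  0.22599471 -0.46002255]
[{"x": 0.06, "y": -0.25, "z": 3.82, "rx": 0.0, "ry": 0.0, "rz": -0.0}, {"x": 0.07, "y": -0.25, "z": 3.82, "rx": 0.0, "ry": 0.0, "rz": -0.0}, {"x": -0.0, "y": -0.01, "z": 5.3, "rx": 0.0, "ry": 0.0, "rz": -0.0}]
```

{"api": "servo_tool", "payload": {"series": [{"x":0.1,"y":-0.25,"z":3.8,"rx":0,"ry":0,"rz":0},{"x":0.05,"y":-0.25,"z":3.8,"rx":0,"ry":0,"rz":0},{"x":0,"y":0,"z":2.7,"rx":0,"ry":0,"rz":0},{"x":0,"y":0,"z":2.6,"rx":0,"ry":0,"rz":0},{"x":0,"y":0,"z":0,"rx":0,"ry":0,"rz":0}]}}

```text
time_s: 4.47
tool_pos: [0.4054, -0.1913, 0.0212]
eef_rot: [0.266, 0.964, 0.0, -0.002]
contact_force: [0.5, 0.1, -0.1]
grip_width: 0.0649
grasp_force: 0.0
```

{"api": "servo_tool", "payload": {"series": [{"x":0,"y":0,"z":0,"rx":0,"ry":0,"rz":0},{"x":0,"y":0,"z":0,"rx":0,"ry":0,"rz":0},{"x":0,"y":0,"z":0,"rx":0,"ry":0,"rz":0},{"x":0,"y":0,"z":0,"rx":0,"ry":0,"rz":0},{"x":0,"y":0,"z":0,"rx":0,"ry":0,"rz":0},{"x":0,"y":0,"z":0,"rx":0,"ry":0,"rz":0}], "hand": 3.0, "force": 20}}

```text
time_s: 5.22
tool_pos: [0.4075, -0.1935, 0.0235]
eef_rot: [0.267, 0.964, 0.001, 0.001]
contact_force: [-0.0, 2.0, 5.3]
grip_width: 0.0398
grasp_force: 24.4
```

{"api": "servo_tool", "payload": {"series": [{"x":0,"y":0,"z":0,"rx":0,"ry":0,"rz":0},{"x":0,"y":0,"z":0,"rx":0,"ry":0,"rz":0},{"x":0,"y":0,"z":0,"rx":0,"ry":0,"rz":0},{"x":0,"y":0,"z":0,"rx":0,"ry":0,"rz":0.08},{"x":0,"y":0,"z":0,"rx":0,"ry":0,"rz":0.186},{"x":0,"y":0,"z":0,"rx":0,"ry":0,"rz":0.186},{"x":0,"y":0,"z":0,"rx":0,"ry":0,"rz":0.186},{"x":0,"y":0,"z":0,"rx":0,"ry":0,"rz":0.186},{"x":0,"y":0,"z":0,"rx":0,"ry":0,"rz":0.186},{"x":0,"y":0,"z":0,"rx":0,"ry":0,"rz":0.186},{"x":0,"y":0,"z":0,"rx":0,"ry":0,"rz":0.186},{"x":0,"y":0,"z":0,"rx":0,"ry":0,"rz":0.186}], "hand": 6.5}}

```text
time_s: 6.72
tool_pos: [0.4057, -0.1936, 0.0222]
eef_rot: [0.871, 0.491, -0.0, -0.0]
contact_force: [0.2, -0.6, -0.5]
grip_width: 0.0651
grasp_force: 0.0
```

{"api": "servo_tool", "payload": {"series": [{"x":0,"y":0,"z":0,"rx":0,"ry":0,"rz":0},{"x":0,"y":0,"z":0,"rx":0,"ry":0,"rz":0}]}}

```text
time_s: 6.98
tool_pos: [0.4057, -0.1937, 0.0222]
eef_rot: [0.869, 0.495, -0.0, -0.0]
contact_force: [0.5, 0.0, 0.4]
grip_width: 0.065
grasp_force: 0.0
```

{"api": "servo_tool", "payload": {"series": [{"x":0,"y":0,"z":0,"rx":0,"ry":0,"rz":0},{"x":0,"y":0,"z":0,"rx":0,"ry":0,"rz":0},{"x":0,"y":0,"z":0,"rx":0,"ry":0,"rz":0},{"x":0,"y":0,"z":0,"rx":0,"ry":0,"rz":0},{"x":0,"y":0,"z":0,"rx":0,"ry":0,"rz":0},{"x":0,"y":0,"z":0,"rx":0,"ry":0,"rz":0},{"x":0,"y":0,"z":0,"rx":0,"ry":0,"rz":0}], "hand": 2.0}}

```text
time_s: 7.85
tool_pos: [0.406, -0.1937, 0.0224]
eef_rot: [0.87, 0.493, 0.0, 0.0]
contact_force: [-0.1, -0.4, 3.2]
grip_width: 0.0296
grasp_force: 25.9
```

```bash
python3 - <<'E'
from plan import *
p,q,s=cur();print(p,q.as_matrix().round(4).tolist(),s["qpos"],s["grip_width"])
E
```

```text
[ 0.40595229 -0.19373837  0.02237798] [[0.5132, 0.8583, 0.0001], [0.8583, -0.5132, -0.0], [0.0, 0.0001, -1.0]] [-0.46465949  0.52278472  0.94534832  2.2392491  -0.68188575  0.6974694
  0.42895382] 0.029588558422590464
```

{"api": "servo_tool", "payload": {"series": [{"x":0,"y":0,"z":0,"rx":0,"ry":0,"rz":0},{"x":0,"y":0,"z":0,"rx":0,"ry":0,"rz":0},{"x":0,"y":0,"z":0,"rx":0,"ry":0,"rz":0},{"x":0,"y":0,"z":-5,"rx":0,"ry":0,"rz":0},{"x":0,"y":0,"z":-6,"rx":0,"ry":0,"rz":0},{"x":0,"y":0,"z":-6,"rx":0,"ry":0,"rz":0},{"x":5,"y":0,"z":-2,"rx":0,"ry":0,"rz":0},{"x":5,"y":0,"z":0,"rx":0,"ry":0,"rz":0},{"x":5,"y":0,"z":0,"rx":0,"ry":0,"rz":0},{"x":5,"y":0,"z":0,"rx":0,"ry":0,"rz":0},{"x":0,"y":0,"z":0,"rx":0,"ry":0,"rz":0}], "hand": 6}}

```text
time_s: 9.22
tool_pos: [0.5112, -0.0161, 0.206]
eef_rot: [0.867, 0.498, 0.001, 0.002]
contact_force: [-0.9, -0.2, 1.1]
grip_width: 0.06
grasp_force: 0.0
```

```bash
python3 - <<'E'
from f import *
i=snap("top","top1.png")
print(bot.get_state()["tool_pos"],bot.get_state()["qpos"])
print("relay",fit(i,"top",relay,[.4060,-.1937,-.5385],(.005,.005,.05)))
print("base",fit(i,"top",base,[.5326,.1745,-.297],(.003,.003,.03)))
E
```

```text
Traceback (most recent call last):
  File "h.py", line 19, in snap
    i=bot.read_camera(cam);cv2.imwrite("pics/"+f,cv2.cvtColor(i,cv2.COLOR_RGB2BGR));return i
      ^^^^^^^^^^^^^^^
AttributeError: type object 'B' has no attribute 'read_camera'
```

```bash
sed -i 's/^h.bot=B/B.read_camera=bot.read_camera;h.bot=B/; s/^class B:.*/class B:/' f.py; sed -i 's/^    calibration=staticmethod.*/    calibration=staticmethod(lambda c:h.bot_cal[c])/' f.py; python3 - <<'E'
from f import *
i=snap("top","top1.png")
print(bot.get_state()["tool_pos"],bot.get_state()["qpos"])
print("relay",fit(i,"top",relay,[.4060,-.1937,-.5385],(.005,.005,.05)))
print("base",fit(i,"top",base,[.5326,.1745,-.297],(.003,.003,.03)))
E
```

```text
[ 0.50976602 -0.01914976  0.20599375] [-1.13324517  0.33492254  1.2805184   1.99699825 -0.36397941  1.07168686
 -0.22161211]
relay (array([ 0.40577767, -0.19262194, -0.58434029]), np.float64(-802.8663370011468))
base (array([ 0.53257712,  0.1745343 , -0.29693087]), np.float64(-4745.94940921405))
```

View pics/top1.png

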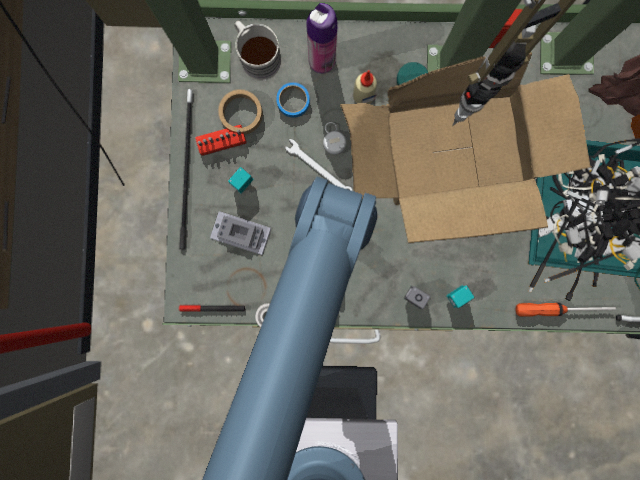

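```bash
python3 - <<'E'
from plan import *
a=np.radians(-30.87)
rows([([.406,-.1937,.15],down(a)),([.406,-.1937,.022],down(a))])
E
```

```text
[{"x": -5.07, "y": -0.02, "z": 1.41, "rx": 0.001, "ry": 0.0, "rz": 0.002}, {"x": -5.08, "y": -0.02, "z": 1.4, "rx": 0.001, "ry": 0.001, "rz": 0.001}, {"x": -5.08, "y": -0.0, "z": 1.4, "rx": 0.0, "ry": -0.0, "rz": 0.002}, {"x": -5.07, "y": -0.0, "z": 1.41, "rx": 0.001, "ry": 0.0, "rz": 0.001}, {"x": 0.0, "y": -0.0, "z": 4.27, "rx": 0.0, "ry": 0.0, "rz": 0.0}, {"x": 0.0, "y": -0.0, "z": 4.26, "rx": 0.0, "ry": 0.0, "rz": 0.0}, {"x": 0.0, "y": -0.0, "z": 4.27, "rx": 0.0, "ry": 0.0, "rz": 0.0}]
```

{"api": "servo_tool", "payload": {"series": [{"x":-5.05,"y":0,"z":0.5,"rx":0,"ry":0,"rz":0},{"x":-5.05,"y":0,"z":1,"rx":0,"ry":0,"rz":0},{"x":-5.05,"y":0,"z":1.5,"rx":0,"ry":0,"rz":0},{"x":-5.05,"y":0,"z":2,"rx":0,"ry":0,"rz":0},{"x":0,"y":0,"z":5,"rx":0,"ry":0,"rz":0},{"x":0,"y":0,"z":0,"rx":0,"ry":0,"rz":0},{"x":0,"y":0,"z":0,"rx":0,"ry":0,"rz":0}]}}

```text
time_s: 10.15
tool_pos: [0.4061, -0.1959, 0.1073]
eef_rot: [0.87, 0.493, 0.001, 0.002]
contact_force: [0.1, -0.5, 0.2]
grip_width: 0.0604
grasp_force: 0.0
```

```bash
python3 - <<'E'
from plan import *
print(cur()[0],cur()[2]["qpos"])
a=np.radians(-30.87)
rows([([.406,-.1937,.022],down(a))])
E
```

```text
[ 0.40608226 -0.1958663   0.10728239] [-0.65209213  0.3364597   1.14794812  2.20718996 -0.41906639  0.83261721
  0.22481771]
[{"x": 0.09, "y": -0.08, "z": 4.26, "rx": 0.002, "ry": -0.0, "rz": -0.0}, {"x": 0.09, "y": -0.07, "z": 4.27, "rx": 0.002, "ry": -0.0, "rz": -0.0}]
```

{"api": "servo_tool", "payload": {"series": [{"x":0.18,"y":-0.1,"z":3,"rx":0.003,"ry":0,"rz":0},{"x":0,"y":0,"z":3,"rx":0,"ry":0,"rz":0},{"x":0,"y":0,"z":2.5,"rx":0,"ry":0,"rz":0},{"x":0,"y":0,"z":0,"rx":0,"ry":0,"rz":0},{"x":0,"y":0,"z":0,"rx":0,"ry":0,"rz":0}]}}

```text
time_s: 10.78
tool_pos: [0.4084, -0.193, 0.0232]
eef_rot: [0.869, 0.495, 0.001, 0.001]
contact_force: [0.2, 0.2, -0.3]
grip_width: 0.06
grasp_force: 0.0
```

{"api": "servo_tool", "payload": {"series": [{"x":0,"y":0,"z":0,"rx":0,"ry":0,"rz":0},{"x":0,"y":0,"z":0,"rx":0,"ry":0,"rz":0},{"x":0,"y":0,"z":0,"rx":0,"ry":0,"rz":0},{"x":0,"y":0,"z":0,"rx":0,"ry":0,"rz":0},{"x":0,"y":0,"z":0,"rx":0,"ry":0,"rz":0},{"x":0,"y":0,"z":0,"rx":0,"ry":0,"rz":0}], "hand": 2, "force": 40}}

```text
time_s: 11.52
tool_pos: [0.4075, -0.1929, 0.0224]
eef_rot: [0.869, 0.494, 0.001, 0.0]
contact_force: [-1.4, 0.5, 7.8]
grip_width: 0.0292
grasp_force: 40.0
```

```bash
python3 - <<'E'
from plan import *
p,q,s=cur();print(p,q.as_matrix().round(4).tolist(),s["qpos"],s["grip_width"])
# relay offset along tool x (its true pos .406,-.1937)
print(q.inv().apply(np.array([.406,-.1937,p[2]])-p))
b=-.2972
rows([(p+[0,0,.16],q),([.48,-.05,.2],down(b)),([.5327,.174,.2],down(b)),([.5327,.174,.07],down(b))])
E
```

```text
[ 0.40745137 -0.19286964  0.02240428] [[0.5118, 0.8591, 0.0023], [0.8591, -0.5118, 0.0012], [0.0022, 0.0014, -1.0]] [-0.43527156  0.50174667  0.90553064  2.23717545 -0.64649606  0.68313479
  0.39718931] 0.029218687251438554
[-1.45613749e-03 -8.21955045e-04 -4.35875385e-06]
[{"x": 0.01, "y": 0.01, "z": -5.33, "rx": 0.0, "ry": 0.0, "rz": 0.0}, {"x": 0.01, "y": 0.0, "z": -5.34, "rx": 0.0, "ry": 0.0, "rz": 0.0}, {"x": 0.02, "y": 0.01, "z": -5.33, "rx": 0.0, "ry": 0.0, "rz": 0.0}, {"x": 5.33, "y": -0.36, "z": -0.58, "rx": 0.001, "ry": -0.001, "rz": -0.08}, {"x": 5.34, "y": 0.07, "z": -0.58, "rx": 0.0, "ry": -0.0, "rz": -0.08}, {"x": 5.32, "y": 0.5, "z": -0.58, "rx": 0.001, "ry": -0.001, "rz": -0.08}, {"x": 4.59, "y": -0.31, "z": 0.0, "rx": -0.0, "ry": -0.0, "rz": -0.0}, {"x": 4.59, "y": -0.3, "z": 0.0, "rx": -0.0, "ry": -0.0, "rz": -0.0}, {"x": 4.59, "y": -0.31, "z": 0.0, "rx": -0.0, "ry": -0.0, "rz": -0.0}, {"x": 4.6, "y": -0.3, "z": 0.0, "rx": -0.0, "ry": -0.0, "rz": -0.0}, {"x": 4.59, "y": -0.31, "z": 0.01, "rx": -0.0, "ry": -0.0, "rz": -0.0}, {"x": -0.0, "y": 0.0, "z": 4.33, "rx": -0.0, "ry": -0.0, "rz": -0.0}]
[{"x": -0.0, "y": 0.0, "z": 4.33, "rx": -0.0, "ry": -0.0, "rz": -0.0}, {"x": -0.0, "y": 0.01, "z": 4.34, "rx": -0.0, "ry": -0.0, "rz": -0.0}]
```

{"api": "servo_tool", "payload": {"series": [{"x":0,"y":0,"z":-5,"rx":0,"ry":0,"rz":0},{"x":0,"y":0,"z":-5.5,"rx":0,"ry":0,"rz":0},{"x":0,"y":0,"z":-5.5,"rx":0,"ry":0,"rz":0},{"x":5.3,"y":-0.4,"z":-0.6,"rx":0,"ry":0,"rz":-0.08},{"x":5.3,"y":0.1,"z":-0.6,"rx":0,"ry":0,"rz":-0.08},{"x":5.3,"y":0.5,"z":-0.6,"rx":0,"ry":0,"rz":-0.08},{"x":4.6,"y":-0.3,"z":0,"rx":0,"ry":0,"rz":0},{"x":4.6,"y":-0.3,"z":0,"rx":0,"ry":0,"rz":0},{"x":4.6,"y":-0.3,"z":0,"rx":0,"ry":0,"rz":0},{"x":4.6,"y":-0.3,"z":0,"rx":0,"ry":0,"rz":0},{"x":4.6,"y":-0.3,"z":0,"rx":0,"ry":0,"rz":0},{"x":0,"y":0,"z":4,"rx":0,"ry":0,"rz":0}]}}

```text
time_s: 13.02
tool_pos: [0.5346, 0.1809, 0.1613]
eef_rot: [0.801, 0.598, 0.004, 0.0]
contact_force: [-0.5, -0.4, -1.2]
grip_width: 0.0295
grasp_force: 40.5
```

{"api": "servo_tool", "payload": {"series": [{"x":0,"y":0,"z":4.5,"rx":0,"ry":0,"rz":0},{"x":0,"y":0,"z":4,"rx":0,"ry":0,"rz":0},{"x":0,"y":0,"z":0,"rx":0,"ry":0,"rz":0},{"x":0,"y":0,"z":0,"rx":0,"ry":0,"rz":0}]}}

```text
time_s: 13.52
tool_pos: [0.5324, 0.1735, 0.0757]
eef_rot: [0.804, 0.594, 0.001, 0.0]
contact_force: [0.8, -0.2, -1.1]
grip_width: 0.0299
grasp_force: 40.3
```

```bash
python3 - <<'E'
from f import *
from plan import *
p,q,s=cur();print(s["time_s"],p,s["qpos"],s["grip_width"],s["contact_force"])
rows([([.5336,.1748,.055],down(-.2972))])
j=snap("side","s1.png");r,c=proj("side",[.533,.174,.07]).astype(int)
cv2.imwrite("pics/s1c.png",cv2.cvtColor(cv2.resize(j[r-45:r+45,c-60:c+60],(800,600),interpolation=cv2.INTER_CUBIC),cv2.COLOR_RGB2BGR));print(r,c)
E
```

```text
13.525 [0.53243468 0.17353657 0.07573486] [-1.12705335  0.58667876  0.92342668  1.96773593 -0.60593152  0.88745233
 -0.17977777] 0.02986445186414736 [ 0.7853389  -0.15657939 -1.10914403]
[{"x": 0.15, "y": 0.07, "z": 2.07, "rx": 0.002, "ry": -0.001, "rz": -0.0}]
246 418
```

View pics/s1c.png

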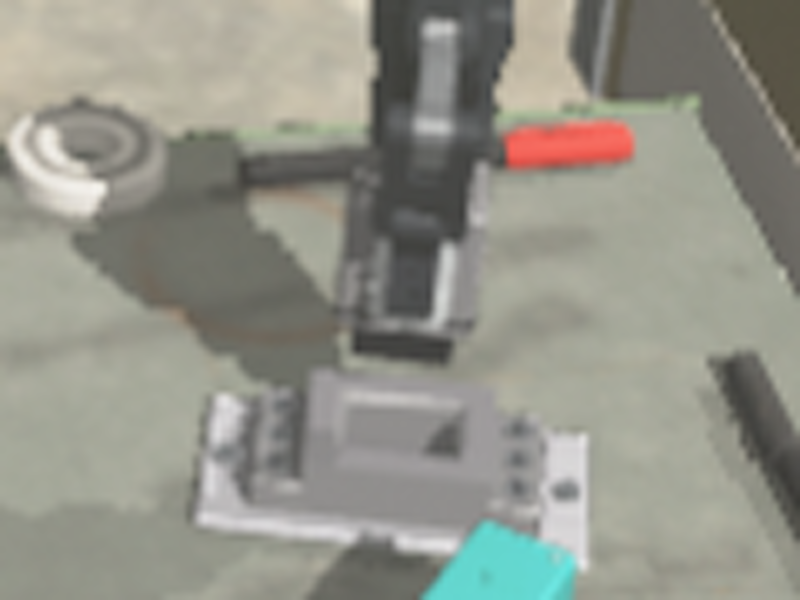

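The crop shows the relay hanging squarely over the base, its foot at (356,402) above the hole at (425,403). Going down now.

{"api": "servo_tool", "payload": {"series": [{"x":0.13,"y":0.07,"z":1.2,"rx":0.002,"ry":-0.001,"rz":0},{"x":0,"y":0,"z":1,"rx":0,"ry":0,"rz":0},{"x":0,"y":0,"z":0.3,"rx":0,"ry":0,"rz":0},{"x":0,"y":0,"z":0.3,"rx":0,"ry":0,"rz":0},{"x":0,"y":0,"z":0.3,"rx":0,"ry":0,"rz":0},{"x":0,"y":0,"z":0.2,"rx":0,"ry":0,"rz":0},{"x":0,"y":0,"z":0,"rx":0,"ry":0,"rz":0}]}}

```text
time_s: 14.45
tool_pos: [0.5338, 0.1748, 0.0429]
eef_rot: [0.804, 0.594, 0.001, -0.0]
contact_force: [0.3, -0.3, -1.2]
grip_width: 0.0297
grasp_force: 40.9
```

{"api": "servo_tool", "payload": {"series": [{"x":0,"y":0,"z":0.3,"rx":0,"ry":0,"rz":0},{"x":0,"y":0,"z":0.3,"rx":0,"ry":0,"rz":0},{"x":0,"y":0,"z":0.25,"rx":0,"ry":0,"rz":0},{"x":0,"y":0,"z":0.2,"rx":0,"ry":0,"rz":0},{"x":0,"y":0,"z":0.1,"rx":0,"ry":0,"rz":0},{"x":0,"y":0,"z":0,"rx":0,"ry":0,"rz":0}]}}

```text
time_s: 15.2
tool_pos: [0.5334, 0.1749, 0.0324]
eef_rot: [0.804, 0.594, -0.0, -0.002]
contact_force: [-4.8, -0.7, 17.4]
grip_width: 0.0293
grasp_force: 43.4
```

{"api": "servo_tool", "payload": {"series": [{"x":0,"y":0,"z":0,"rx":0,"ry":0,"rz":0},{"x":0,"y":0,"z":0,"rx":0,"ry":0,"rz":0},{"x":0,"y":0,"z":0,"rx":0,"ry":0,"rz":0},{"x":0,"y":0,"z":0,"rx":0,"ry":0,"rz":0},{"x":0,"y":0,"z":-3,"rx":0,"ry":0,"rz":0},{"x":0,"y":0,"z":-5,"rx":0,"ry":0,"rz":0},{"x":0,"y":0,"z":-6,"rx":0,"ry":0,"rz":0},{"x":0,"y":0,"z":-6,"rx":0,"ry":0,"rz":0},{"x":-4,"y":0,"z":-6,"rx":0,"ry":0,"rz":0},{"x":-5,"y":0,"z":-4,"rx":0,"ry":0,"rz":0},{"x":0,"y":0,"z":0,"rx":0,"ry":0,"rz":0}], "hand": 6}}

```text
time_s: 16.58
tool_pos: [0.5103, 0.0891, 0.3239]
eef_rot: [0.807, 0.591, 0.003, -0.003]
contact_force: [-0.3, 0.2, 0.8]
grip_width: 0.0604
grasp_force: 0.0
```

```bash
python3 - <<'E'
from f import *
from plan import *
p,q,s=cur();print(s["time_s"],p,s["qpos"])
j=snap("side","s2.png");r,c=proj("side",[.533,.174,.04]).astype(int)
i0=cv2.cvtColor(cv2.imread("pics/top0.png"),cv2.COLOR_BGR2RGB)
i=snap("top","top2.png")
a=cv2.resize(j[r-45:r+45,c-60:c+60],(400,300),interpolation=cv2.INTER_CUBIC)
b=cv2.resize(i[203:263,200:280],(400,300),interpolation=cv2.INTER_CUBIC)
cv2.imwrite("pics/c2.png",cv2.cvtColor(np.hstack([a,b]),cv2.COLOR_RGB2BGR))
print("relay in base",fit(i,"top",rect(.03,.04,.068),[.533,.174,-.297],(.003,.003,.03)))
for s,n in((.004,.04),): print("holder",fit(i0,"top",holder,[.484,-.011,-.36],(s,s,n)))
print([np.round(proj("top",[.484+.06*u*np.cos(-.36)-.04*v*np.sin(-.36),-.011+.06*u*np.sin(-.36)+.04*v*np.cos(-.36),.008]),1).tolist() for u,v in((-1,-1),(1,-1),(1,1),(-1,1))])
E
```

```text
16.575 [0.51025525 0.08914051 0.3239262 ] [-1.5027468   0.10048506  1.35382516  1.83836552 -0.11039533  1.28020673
 -0.42432095]
relay in base (array([0.54427967, 0.17230334, 0.10089378]), np.float64(-708.1123517728133))
holder (array([ 0.48329503, -0.01344486, -0.39086887]), np.float64(-1322.4363319549236))
[[290.6, 334.6], [237.4, 355.6], [223.4, 320.2], [276.5, 299.0]]
```

View pics/c2.png

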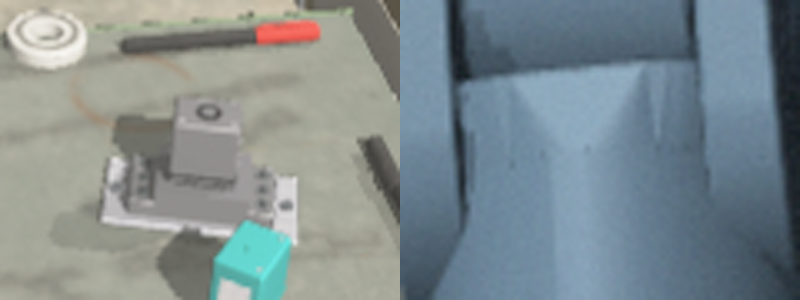

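The left crop shows the relay seated in the base, its disc at (112,210), with its block on the base top. Next I'll get the holder pose from the first pictures.

```bash
cat > d.py <<'E'
from f import *
s=np.sqrt(.5);u=np.array([-s,0,s]);n=np.array([s,0,s]);M=np.array([-.018,0,.083]);Y=np.array([0,1.,0])
wand=[(M+.005*u+.011*n+y*Y,M+.085*u+.011*n+y*Y) for y in(-.011,.011)]+[(M+.085*u-.011*n-.011*Y,M+.085*u-.011*n+.011*Y)]
tube=[(M+.017*n+y*Y,M-.055*u+.017*n+y*Y) for y in(-.017,.017)]
for cam,w in(("top",""),("side","")):
    i=cv2.cvtColor(cv2.imread(f"pics/{cam}0.png"),cv2.COLOR_BGR2RGB)
    for nm,S in(("foot",holder),("wand",wand),("foot+tube",holder+tube),("all",holder+wand+tube)):
        x,f=fit(i,cam,S,[.4825,-.0125,-.37],(.004,.004,.04));c,t=np.cos(x[2]),np.sin(x[2])
        G=M+.045*u;print(cam,nm,x.round(4),round(f),"grip",np.round([x[0]+c*G[0],x[1]+t*G[0]],4))
E
python3 d.py
```

```text
top foot [ 0.4833 -0.0135 -0.3908] -1322 grip [0.4372 0.0055]
top wand [ 0.4668 -0.0051 -0.3515] -989 grip [0.42   0.0121]
top foot+tube [ 0.4703 -0.008  -0.3931] -1440 grip [0.4243 0.011 ]
top all [ 0.4754 -0.01   -0.3822] -2304 grip [0.4292 0.0086]
side foot [ 0.4933 -0.0103 -0.3352] -844 grip [0.4462 0.0061]
side wand [ 0.4776 -0.0033 -0.316 ] -2512 grip [0.4303 0.0122]
side foot+tube [ 0.4934 -0.0105 -0.3379] -1669 grip [0.4464 0.006 ]
side all [ 0.4919 -0.009  -0.3823] -3348 grip [0.4456 0.0096]
```

```bash
cat > w.py <<'E'
from plan import *
psi=-.385; yv=np.array([-np.sin(psi),np.cos(psi),0])
def tilt(th): # tool z pitched th from down toward holder +x, y along wand y
    z=np.array([np.cos(psi)*np.sin(th),np.sin(psi)*np.sin(th),-np.cos(th)]);return R.from_matrix(np.c_[np.cross(yv,z),yv,z])
G=np.array([.4372,.0055,.1148])
E
python3 - <<'E'
from w import *
from f import onz
print([onz("top",x,z).round(4) for x,z in(((277.2,319.6),.115),((265.7,322.4),.083))])
q=tilt(np.pi/4);T=G+.019*q.as_matrix()[:,2];print(T)
rows([(T+[0,0,.17],q),(T+[0,0,.11],q)])
E
```

```text
[array([0.4393, 0.0042, 0.115 ]), array([ 0.4626, -0.0008,  0.083 ])]
[0.44965156 0.00045435 0.10136497]
[{"x": -1.08, "y": -0.28, "z": 0.5, "rx": -0.058, "ry": -0.064, "rz": -0.14}, {"x": -0.99, "y": -0.46, "z": 0.54, "rx": -0.058, "ry": -0.064, "rz": -0.14}, {"x": -0.88, "y": -0.62, "z": 0.56, "rx": -0.058, "ry": -0.063, "rz": -0.14}, {"x": -0.74, "y": -0.77, "z": 0.58, "rx": -0.058, "ry": -0.064, "rz": -0.141}, {"x": -0.59, "y": -0.89, "z": 0.58, "rx": -0.058, "ry": -0.064, "rz": -0.14}, {"x": -0.43, "y": -1.0, "z": 0.55, "rx": -0.058, "ry": -0.064, "rz": -0.14}, {"x": -0.24, "y": -1.08, "z": 0.51, "rx": -0.058, "ry": -0.064, "rz": -0.14}, {"x": -0.05, "y": -1.13, "z": 0.46, "rx": -0.059, "ry": -0.064, "rz": -0.14}, {"x": 0.13, "y": -1.15, "z": 0.39, "rx": -0.058, "ry": -0.064, "rz": -0.14}, {"x": 0.31, "y": -1.13, "z": 0.31, "rx": -0.058, "ry": -0.063, "rz": -0.141}, {"x": 4.24, "y": -0.0, "z": 4.24, "rx": 0.0, "ry": -0.0, "rz": 0.0}]
```

{"api": "servo_tool", "payload": {"series": [{"x":-1.1,"y":-0.3,"z":0.5,"rx":-0.058,"ry":-0.064,"rz":-0.14},{"x":-1,"y":-0.45,"z":0.55,"rx":-0.058,"ry":-0.064,"rz":-0.14},{"x":-0.9,"y":-0.6,"z":0.55,"rx":-0.058,"ry":-0.064,"rz":-0.14},{"x":-0.75,"y":-0.75,"z":0.6,"rx":-0.058,"ry":-0.064,"rz":-0.14},{"x":-0.6,"y":-0.9,"z":0.6,"rx":-0.058,"ry":-0.064,"rz":-0.14},{"x":-0.45,"y":-1,"z":0.55,"rx":-0.058,"ry":-0.064,"rz":-0.14},{"x":-0.25,"y":-1.1,"z":0.5,"rx":-0.058,"ry":-0.064,"rz":-0.14},{"x":-0.05,"y":-1.1,"z":0.45,"rx":-0.058,"ry":-0.064,"rz":-0.14},{"x":0.15,"y":-1.1,"z":0.4,"rx":-0.058,"ry":-0.064,"rz":-0.14},{"x":0.3,"y":-1.1,"z":0.3,"rx":-0.058,"ry":-0.064,"rz":-0.14},{"x":0,"y":0,"z":0,"rx":0,"ry":0,"rz":0},{"x":0,"y":0,"z":0,"rx":0,"ry":0,"rz":0}]}}

```text
time_s: 18.18
tool_pos: [0.453, 0.0033, 0.2738]
eef_rot: [0.198, 0.905, -0.072, 0.369]
contact_force: [-0.2, 0.3, -0.3]
grip_width: 0.0599
grasp_force: 0.0
```

```bash
python3 - <<'E'
from w import *
p,q0,s=cur();q=tilt(np.pi/4);T=G+.019*q.as_matrix()[:,2]
print(s["time_s"],p,T+[0,0,.17],(q0.inv()*q).as_rotvec(),s["qpos"].round(3))
rows([(T+[0,0,.11],q)])
E
```

```text
18.175 [0.45300641 0.00332139 0.27379547] [0.44965156 0.00045435 0.27136497] [-0.0166837  -0.01445558 -0.0379443 ] [-0.77  -0.406  0.206  2.475  1.012  0.852 -0.041]
[{"x": 2.24, "y": -0.25, "z": 2.17, "rx": -0.008, "ry": -0.007, "rz": -0.019}, {"x": 2.26, "y": -0.22, "z": 2.16, "rx": -0.009, "ry": -0.007, "rz": -0.019}]
```

```bash
python3 - <<'E'
from w import *
q=tilt(.5);T=G+.019*q.as_matrix()[:,2]
rows([(T+[0,0,.14],q),(T+[0,0,.06],q)])
E
```

```text
[{"x": 1.46, "y": -0.23, "z": 1.06, "rx": -0.006, "ry": 0.135, "rz": -0.02}, {"x": 1.31, "y": -0.22, "z": 1.25, "rx": -0.005, "ry": 0.136, "rz": -0.02}, {"x": 1.92, "y": 0.0, "z": 3.51, "rx": -0.0, "ry": -0.0, "rz": -0.0}, {"x": 1.92, "y": 0.0, "z": 3.51, "rx": -0.0, "ry": -0.0, "rz": -0.0}]
```

{"api": "servo_tool", "payload": {"series": [{"x":1.45,"y":-0.23,"z":1.05,"rx":-0.006,"ry":0.135,"rz":-0.02},{"x":1.3,"y":-0.22,"z":1.25,"rx":-0.006,"ry":0.135,"rz":-0.02},{"x":0,"y":0,"z":0,"rx":0,"ry":0,"rz":0},{"x":1,"y":0,"z":1.8,"rx":0,"ry":0,"rz":0},{"x":1,"y":0,"z":1.8,"rx":0,"ry":0,"rz":0},{"x":0,"y":0,"z":0,"rx":0,"ry":0,"rz":0}]}}

```text
time_s: 18.92
tool_pos: [0.444, 0.003, 0.1959]
eef_rot: [0.183, 0.951, -0.048, 0.243]
contact_force: [0.1, -0.1, -0.2]
grip_width: 0.0601
grasp_force: 0.0
```

```bash
python3 - <<'E'
from w import *
p,q0,s=cur();q=tilt(.5);T=G+.019*q.as_matrix()[:,2]
print(s["time_s"],p,T,(q0.inv()*q).as_rotvec(),s["qpos"].round(3))
rows([(T,q)])
E
```

```text
18.925 [0.44395384 0.00301117 0.19594758] [0.44564229 0.002079   0.09812593] [0.00024553 0.0006483  0.00539314] [-0.829 -0.276  0.444  2.439  0.74   0.71   0.298]
[{"x": 2.26, "y": -0.0, "z": 4.34, "rx": 0.0, "ry": 0.0, "rz": 0.003}, {"x": 2.27, "y": -0.01, "z": 4.33, "rx": 0.0, "ry": 0.001, "rz": 0.002}]
```

{"api": "servo_tool", "payload": {"series": [{"x":0.75,"y":0,"z":1.45,"rx":0,"ry":0,"rz":0.003},{"x":0.75,"y":0,"z":1.45,"rx":0,"ry":0,"rz":0.002},{"x":0.75,"y":0,"z":1.45,"rx":0,"ry":0,"rz":0},{"x":0,"y":0,"z":0,"rx":0,"ry":0,"rz":0}]}}

```text
time_s: 19.42
tool_pos: [0.4462, 0.002, 0.1484]
eef_rot: [0.186, 0.951, -0.047, 0.244]
contact_force: [-0.0, 0.1, 0.4]
grip_width: 0.0604
grasp_force: 0.0
```

```bash
python3 - <<'E'
from w import *
p,q0,s=cur();q=tilt(.5);T=G+.019*q.as_matrix()[:,2]
print(s["time_s"],p,T,(q0.inv()*q).as_rotvec(),s["qpos"].round(3),s["contact_force"])
rows([(T,q)])
from f import *
j=snap("side","s3.png");r,c=proj("side",[.437,.006,.12]).astype(int)
i=snap("top","top3.png")
cv2.imwrite("pics/c3.png",cv2.cvtColor(cv2.resize(j[r-60:r+60,c-80:c+80],(800,600),interpolation=cv2.INTER_CUBIC),cv2.COLOR_RGB2BGR))
E
```

```text
19.425 [0.44619574 0.00204018 0.14835212] [0.44564229 0.002079   0.09812593] [ 0.00101493  0.00197774 -0.0017912 ] [-0.8   -0.154  0.452  2.482  0.811  0.553  0.193] [-0.04840047  0.11841064  0.42108057]
[{"x": 2.46, "y": -0.03, "z": 4.38, "rx": 0.001, "ry": 0.002, "rz": -0.002}]
```

View pics/c3.png

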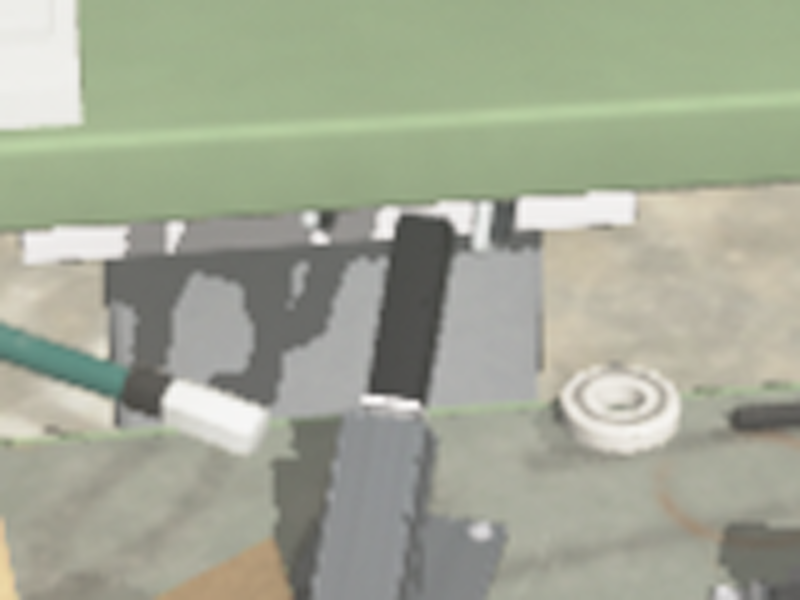

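```bash
python3 - <<'E'
from w import *
q=tilt(.25);T=G+.019*q.as_matrix()[:,2]
print(T);rows([(T+[0,0,.05],q),(T,q)])
E
```

```text
[0.44155658 0.00373462 0.09639066]
[{"x": 0.33, "y": -0.04, "z": -0.0, "rx": 0.002, "ry": 0.127, "rz": -0.002}, {"x": 0.33, "y": -0.03, "z": 0.03, "rx": 0.001, "ry": 0.126, "rz": -0.001}, {"x": 1.23, "y": -0.0, "z": 4.85, "rx": 0.0, "ry": 0.0, "rz": -0.0}]
```

{"api": "servo_tool", "payload": {"series": [{"x":0.33,"y":0,"z":0,"rx":0,"ry":0.125,"rz":0},{"x":0.33,"y":0,"z":0,"rx":0,"ry":0.125,"rz":0},{"x":0.4,"y":0,"z":1.6,"rx":0,"ry":0,"rz":0},{"x":0.4,"y":0,"z":1.6,"rx":0,"ry":0,"rz":0},{"x":0.4,"y":0,"z":1.6,"rx":0,"ry":0,"rz":0},{"x":0,"y":0,"z":0,"rx":0,"ry":0,"rz":0},{"x":0,"y":0,"z":0,"rx":0,"ry":0,"rz":0}]}}

```text
time_s: 20.4
tool_pos: [0.4428, 0.0031, 0.0971]
eef_rot: [0.192, 0.973, -0.024, 0.13]
contact_force: [0.1, 0.7, 0.2]
grip_width: 0.0602
grasp_force: 0.0
```

```bash
python3 - <<'E'
from w import *
p,q0,s=cur();q=tilt(.25);T=G+.019*q.as_matrix()[:,2]
print(s["time_s"],p,T,(q0.inv()*q).as_rotvec(),s["qpos"].round(3),s["contact_force"])
rows([(T,q)])
E
```

```text
20.4 [0.44281283 0.00305759 0.09710457] [0.44155658 0.00373462 0.09639066] [ 0.00194699  0.01459792 -0.00443503] [-0.858  0.05   0.674  2.388  0.23   0.501  0.803] [0.11364807 0.71526754 0.23982143]
[{"x": 0.16, "y": 0.01, "z": 0.03, "rx": 0.002, "ry": 0.015, "rz": -0.004}]
```

{"api": "servo_tool", "payload": {"series": [{"x":0,"y":0,"z":0,"rx":0,"ry":0,"rz":0},{"x":0,"y":0,"z":0,"rx":0,"ry":0,"rz":0},{"x":0,"y":0,"z":0,"rx":0,"ry":0,"rz":0},{"x":0,"y":0,"z":0,"rx":0,"ry":0,"rz":0},{"x":0,"y":0,"z":0,"rx":0,"ry":0,"rz":0},{"x":0,"y":0,"z":0,"rx":0,"ry":0,"rz":0},{"x":0,"y":0,"z":0,"rx":0,"ry":0,"rz":0}], "hand": 1, "force": 60}}

```text
time_s: 21.28
tool_pos: [0.4428, 0.0037, 0.0968]
eef_rot: [0.191, 0.973, -0.024, 0.13]
contact_force: [-3.0, 3.4, 7.0]
grip_width: 0.0213
grasp_force: 58.0
```

```bash
python3 - <<'E'
from w import *
p,q0,s=cur();print(s["time_s"],p,s["contact_force"],s["ft_torque"],s["grip_width"])
u=np.array([-np.cos(psi),-np.sin(psi),1])/np.sqrt(2)
print(q0.inv().apply(u),q0.as_matrix()[:,1])
rows([(p+.10*u,q0)])
E
```

```text
21.275 [0.44276642 0.00368398 0.09681838] [-2.96553045  3.36456143  6.98987404] [0.65625259 0.4473292  0.19856078] 0.02130508090592015
[ 4.97773303e-01  3.22458470e-04 -8.67307117e-01] [0.37827779 0.92568591 0.00339349]
[{"x": 2.49, "y": 0.0, "z": -4.34, "rx": 0.0, "ry": 0.0, "rz": 0.0}, {"x": 2.49, "y": 0.0, "z": -4.33, "rx": 0.0, "ry": 0.0, "rz": 0.0}]
```

{"api": "servo_tool", "payload": {"series": [{"x":0.5,"y":0,"z":-0.87,"rx":0,"ry":0,"rz":0},{"x":0.5,"y":0,"z":-0.87,"rx":0,"ry":0,"rz":0},{"x":0.5,"y":0,"z":-0.87,"rx":0,"ry":0,"rz":0},{"x":0.5,"y":0,"z":-0.87,"rx":0,"ry":0,"rz":0},{"x":0,"y":0,"z":0,"rx":0,"ry":0,"rz":0}]}}

```text
time_s: 21.9
tool_pos: [0.4161, 0.014, 0.1251]
eef_rot: [0.191, 0.973, -0.024, 0.13]
contact_force: [0.1, 2.3, 0.2]
grip_width: 0.0212
grasp_force: 58.5
```

```bash
cat > st.py <<'E'
from w import *
p,q0,s=cur();q=tilt(.235);p0=np.array([.44277,.00368,.09682])
print(s["time_s"],p,s["contact_force"].round(1),s["ft_torque"].round(2),s["qpos"].round(3),s["grip_width"],s["grasp_force"])
u=np.array([-np.cos(psi),-np.sin(psi),1])/np.sqrt(2);d=p-p0
print("drawn",d@u,"off in tool axes",q0.inv().apply(d-(d@u)*u),"rot",(q0.inv()*q).as_rotvec())
E
python3 st.py
```

```text
21.9 [0.41605341 0.01395148 0.12514842] [0.1 2.3 0.2] [0.54 0.01 0.24] [-0.892 -0.101  0.629  2.419  0.375  0.622  0.637] 0.021189088551488707 58.484530448913574
drawn 0.04026751808924349 off in tool axes [ 0.00017575 -0.00051506  0.00010075] rot [ 0.00265908  0.02935175 -0.00406408]
```

Clean draw so far; continuing along the same axis.

{"api": "servo_tool", "payload": {"series": [{"x":0.5,"y":0,"z":-0.87,"rx":0,"ry":0,"rz":0},{"x":0.5,"y":0,"z":-0.87,"rx":0,"ry":0,"rz":0},{"x":0.5,"y":0,"z":-0.87,"rx":0,"ry":0,"rz":0},{"x":0,"y":0,"z":0,"rx":0,"ry":0,"rz":0}]}}

```text
time_s: 22.4
tool_pos: [0.3941, 0.0206, 0.1453]
eef_rot: [0.192, 0.973, -0.025, 0.128]
contact_force: [0.1, -0.4, -1.0]
grip_width: 0.0214
grasp_force: 58.2
```

```bash
python3 st.py
```

```text
22.4 [0.39409378 0.02064294 0.14525123] [ 0.1 -0.4 -1. ] [0.18 0.36 0.03] [-0.892 -0.204  0.565  2.437  0.429  0.723  0.552] 0.021441395389514617 58.24932932853699
drawn 0.07065047856018156 off in tool axes [ 0.00185514 -0.0025676   0.00108437] rot [-0.00136253  0.02598768 -0.00516295]
```

{"api": "servo_tool", "payload": {"series": [{"x":0.5,"y":0,"z":-0.87,"rx":0,"ry":0,"rz":0},{"x":0.5,"y":0,"z":-0.87,"rx":0,"ry":0,"rz":0},{"x":-0.4,"y":0,"z":-1.6,"rx":0,"ry":0,"rz":0},{"x":0,"y":0,"z":-2,"rx":0,"ry":0,"rz":0},{"x":-0.6,"y":0,"z":-2.4,"rx":0,"ry":0,"rz":0},{"x":-0.8,"y":0,"z":-3,"rx":0,"ry":0,"rz":0},{"x":-0.8,"y":0,"z":-3,"rx":0,"ry":0,"rz":0},{"x":0,"y":0,"z":0,"rx":0,"ry":0,"rz":0}]}}

```text
time_s: 23.4
tool_pos: [0.3785, 0.0287, 0.2855]
eef_rot: [0.193, 0.972, -0.024, 0.132]
contact_force: [0.6, -0.9, -1.9]
grip_width: 0.0212
grasp_force: 58.2
```

```bash
python3 st.py
```

```text
23.4 [0.3785397  0.02867699 0.28546115] [ 0.6 -0.9 -1.9] [0.09 0.3  0.03] [-0.645 -0.409  0.238  2.276  0.32   1.093  0.638] 0.021202772263999737 58.22127163410187
drawn 0.18212068122894512 off in tool axes [-0.07358697 -0.00025684 -0.04186661] rot [ 0.00305813  0.03312003 -0.00777364]
```

```bash
cat > fin.py <<'E'
from plan import *
phi=.31
def tl(th,ph):
    y=np.array([-np.sin(ph),np.cos(ph),0]);z=np.array([np.cos(ph)*np.sin(th),np.sin(ph)*np.sin(th),-np.cos(th)]);return R.from_matrix(np.c_[np.cross(y,z),y,z])
Qf=tl(-.522,phi)
def tcp(P,Q): return np.array(P)+.019*Q.as_matrix()[:,2]
E
python3 - <<'E'
from fin import *
a=tl(-.1,0.)
st=rows([(tcp([.46,.07,.31],a),a),(tcp([.5333,.1742,.30],Qf),Qf)])
print(st[0],Qf.as_quat())
E
```

```text
[{"x": -1.9, "y": 2.29, "z": 0.34, "rx": -0.009, "ry": 0.121, "rz": -0.131}, {"x": -2.22, "y": 2.01, "z": 0.11, "rx": -0.01, "ry": 0.122, "rz": -0.131}, {"x": -2.45, "y": 1.71, "z": -0.16, "rx": -0.009, "ry": 0.121, "rz": -0.131}, {"x": -2.22, "y": 3.38, "z": 0.03, "rx": 0.032, "ry": 0.14, "rz": -0.099}, {"x": -2.52, "y": 3.13, "z": -0.4, "rx": 0.032, "ry": 0.139, "rz": -0.099}, {"x": -2.72, "y": 2.86, "z": -0.87, "rx": 0.031, "ry": 0.14, "rz": -0.1}]
[0.52425421 0.17132717 0.28352048] [-0.14915162  0.95454997 -0.03983729 -0.25495323]
```

{"api": "servo_tool", "payload": {"series": [{"x":-1.9,"y":2.3,"z":0.3,"rx":-0.01,"ry":0.12,"rz":-0.13},{"x":-2.2,"y":2,"z":0.1,"rx":-0.01,"ry":0.12,"rz":-0.13},{"x":-2.4,"y":1.7,"z":-0.2,"rx":-0.01,"ry":0.12,"rz":-0.13},{"x":-2.2,"y":3.4,"z":0,"rx":0.03,"ry":0.14,"rz":-0.1},{"x":-2.5,"y":3.1,"z":-0.4,"rx":0.03,"ry":0.14,"rz":-0.1},{"x":-2.7,"y":2.9,"z":-0.9,"rx":0.03,"ry":0.14,"rz":-0.1},{"x":0,"y":0,"z":0,"rx":0,"ry":0,"rz":0},{"x":0,"y":0,"z":0,"rx":0,"ry":0,"rz":0}]}}

```text
time_s: 24.4
tool_pos: [0.5206, 0.1716, 0.28]
eef_rot: [-0.15, 0.954, -0.039, -0.258]
contact_force: [0.3, -0.0, -1.2]
grip_width: 0.0215
grasp_force: 58.4
```

```bash
cat > chk.py <<'E'
from fin import *
from f import *
import sys
p,q,s=cur();P=p-.019*q.as_matrix()[:,2];U=q.apply([.498,0,-.867])
print(s["time_s"],"P",P.round(4),"wand axis",U.round(3),"tip est",(P-.12*U).round(4),s["qpos"].round(3),s["grip_width"],s["grasp_force"])
j=snap("side","s4.png")
for t in("wand","wand_grip"):
    print(t,[(np.round(d["pixel"],1).tolist(),round(d["score"],2)) for d in bot_.landmark_of("side",t)])
print("expected px tip",proj("side",P-.12*U).round(1),"grip",proj("side",P).round(1),"relay top",proj("side",[.5333,.1742,.068]).round(1))
cv2.imwrite("pics/c4.png",cv2.cvtColor(cv2.resize(j[110:290,320:560],(800,600),interpolation=cv2.INTER_CUBIC),cv2.COLOR_RGB2BGR))
tgt=tcp([.5333,.1742,.222],Qf);rows([(tgt,Qf)])
E
sed -i 's/^from f import \*/from f import *\nfrom bench import bot as bot_/' chk.py; python3 chk.py
```

```text
24.4 P [0.5298 0.1745 0.2964] wand axis [ 0.007 -0.     1.   ] tip est [0.5289 0.1746 0.1764] [-0.729  0.535  0.514  1.445 -0.207  1.756  1.692] 0.02150956017882661 58.36056590080261
wand [([195.4, 423.6], 0.63)]
wand_grip [([244.1, 417.3], 0.66)]
expected px tip [199.2 423.8] grip [140.2 430.9] relay top [247.4 418.5]
[{"x": -2.1, "y": -0.01, "z": 3.33, "rx": 0.003, "ry": 0.001, "rz": 0.0}, {"x": -2.1, "y": 0.0, "z": 3.33, "rx": 0.003, "ry": 0.001, "rz": 0.001}]
```

View pics/c4.png

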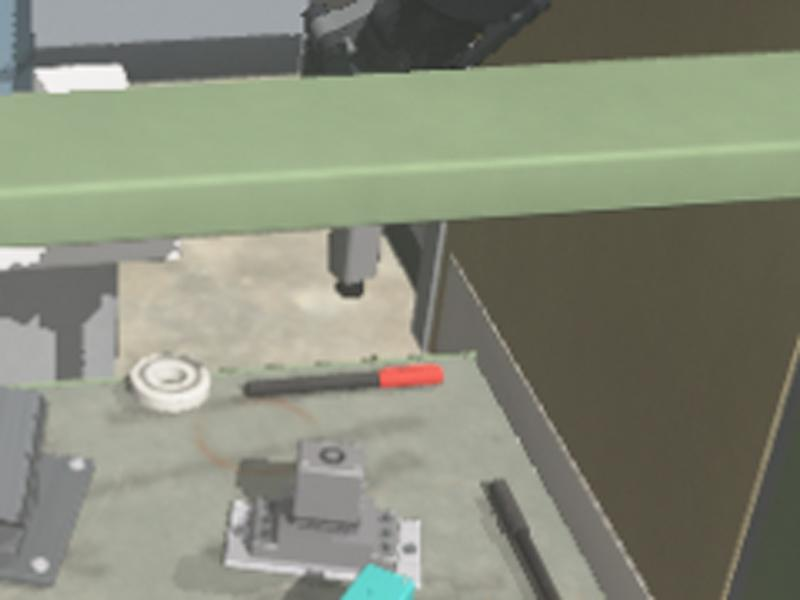

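The crop shows the wand upright, its tip at about (198,424) in the picture, straight above the relay disc at (246,419). Both match the projections to within about 1 px. Now lowering.

{"api": "servo_tool", "payload": {"series": [{"x":-0.9,"y":0,"z":1.7,"rx":0.003,"ry":0.001,"rz":0},{"x":-1.1,"y":0,"z":1.7,"rx":0.003,"ry":0.001,"rz":0},{"x":-1.1,"y":0,"z":1.7,"rx":0,"ry":0,"rz":0},{"x":-1.1,"y":0,"z":1.5,"rx":0,"ry":0,"rz":0},{"x":0,"y":0,"z":0,"rx":0,"ry":0,"rz":0},{"x":0,"y":0,"z":0,"rx":0,"ry":0,"rz":0},{"x":0,"y":0,"z":0,"rx":0,"ry":0,"rz":0},{"x":0,"y":0,"z":0,"rx":0,"ry":0,"rz":0}]}}

```text
time_s: 25.55
tool_pos: [0.525, 0.1732, 0.2045]
eef_rot: [-0.151, 0.954, -0.04, -0.256]
contact_force: [-0.1, 0.1, -1.3]
grip_width: 0.0214
grasp_force: 58.4
```

```bash
sed -i 's/j\[110:290,320:560\],(800,600)/j[195:285,360:480],(800,600)/' chk.py; python3 chk.py
```

```text
25.55 P [0.534  0.1761 0.221 ] wand axis [ 0.003 -0.     1.   ] tip est [0.5337 0.1762 0.101 ] [-0.718  0.607  0.495  1.501 -0.232  1.63   1.708] 0.021397558682031668 58.36879312992096
wand [([231.5, 422.3], 0.8)]
wand_grip [([175.9, 428.9], 0.87)]
expected px tip [233.8 421.3] grip [179.6 427.9] relay top [247.4 418.5]
[{"x": 0.15, "y": -0.17, "z": -0.07, "rx": -0.001, "ry": -0.003, "rz": 0.004}]
```

View pics/c4.png

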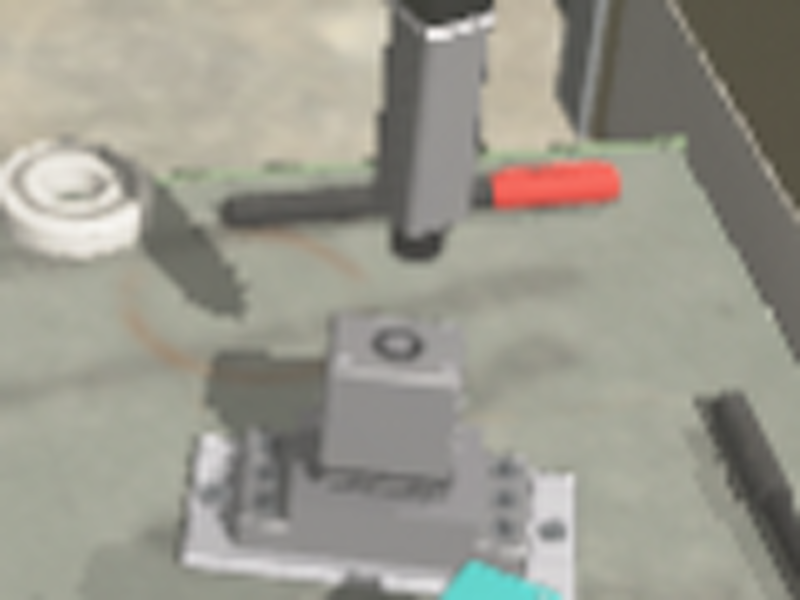

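{"api": "servo_tool", "payload": {"series": [{"x":0,"y":-0.2,"z":0.3,"rx":0,"ry":0,"rz":0},{"x":0,"y":0,"z":0,"rx":0,"ry":0,"rz":0},{"x":0,"y":0,"z":0,"rx":0,"ry":0,"rz":0},{"x":0,"y":0,"z":0,"rx":0,"ry":0,"rz":0},{"x":0,"y":0,"z":0,"rx":0,"ry":0,"rz":0},{"x":0,"y":0,"z":0,"rx":0,"ry":0,"rz":0}]}}

```text
time_s: 26.45
tool_pos: [0.5237, 0.1709, 0.2012]
eef_rot: [-0.151, 0.954, -0.04, -0.257]
contact_force: [-1.0, -0.1, -2.2]
grip_width: 0.0212
grasp_force: 58.4
```

```bash
python3 -c "
from fin import *
p,q,s=cur();P=p-.019*q.as_matrix()[:,2];U=q.apply([.498,0,-.867]);print((P-.12*U).round(4),U.round(3),abs(s['qvel']).max())
print(bot.finish_job())"
```

```text
[0.5323 0.1738 0.0976] [0.004 0.    1.   ] 0.0012719479860333503
the job is handed in; nothing more can be done
None
```

The relay is fully home in its base and released, and the wand is held upright and still with its tip an estimated 3 cm above the relay's centre; I've handed the job in at about 26 s, and it gave no verdict back.

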